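# Lay the inspection torch down in its charging dock

### The arm

A 6-joint arm with a two-finger parallel gripper is mounted at the origin on the work surface. World frame = base frame: x ahead of the robot, y to its left, z up, the work surface at z = 0. Lengths are in mm, angles in rad, forces in N, time in s.
With the tool pointing down it reaches from about 350 to 975 mm from the base axis. Payload 7.1 kg.
Tool frame: the origin (TCP) lies midway between the tips of the shut fingers; the grasp point (between the pads) lies 19 mm behind it; z points along the fingers, y is the line along which they close (so a half turn about z gives the same grasp; the last joint's range is limited). The gripper opens to 88 mm and grips with 3 to 60 N. Pads are 20 mm wide; open, the fingers measure 115 mm over their backs; the gripper's body (75 mm by 178 mm) begins 61 mm behind the grasp point.
Start: joints at [1.312, 0.423, 1.63, -0, 1.089, -0.019], TCP at [148.411, 607.107, 201.375] pointing down, gripper open.
Joint ranges: [-3, 3], [-0.9, 2.11], [0.09, 2.58], [-1.31, 4.45], [0.11, 2.69], [-2.54, 2.54]. Speed limits (rad/s): [2.39, 2.39, 3.01, 3.14, 3.14, 3.14].

### API

Orientations are given as a rotation vector (axis times angle).
In Python, from workcell import get_obs, get_image, camera_params, close_job gives the robot as it stands.
- The arm moves only by the shell command python3 -m creep 'ROWS' [OPENING]. ROWS is a JSON object of lists of equal length, an entry for each row: "delta_pos": the shift along the tool's x, y, z in m, a list of three; "twist": the turn, a rotation vector about the tool's x, y, z in degrees, a list of three. A call has 1 to 20 rows; each row shifts and turns the commanded pose from where the row before left it, along the tool's axes as they then stand; what a row does not reach is not made up. A row lasts 1/12 s, in which the tool goes at most 41.7 mm and 7.16 degrees, less where a joint would pass 70% of its speed; a pose out of reach is approached as far as the arm can. A call with a gripper value outside its range is refused whole. OPENING is the opening, from 0 (shut) to 1 (fully open), set as the call begins (- or left out, the last holds). The fingers move at their own pace and stop on an object; the grip force is fixed at half the most. Time passes only in rows, so rows that do not move let the fingers close. It gives the time, the measured TCP pose, the force, the opening and the grip force at its end, in the units of the state.
- get_obs(): the state, without advancing time (a new reading comes with each control period).
- get_image(name): name is "side" or "top" or "wrist"; returns (picture, depth): 420x560x3 uint8, red, green, blue; 420x560 float32, mm along the optical axis (not along the pixel's ray), 0 where there is no reading.
- camera_params(name): a dict with "camera_matrix" (3x3 intrinsics, pixels), "extrinsics" (4x4, takes a point from camera to world coordinates). Camera axes: x right, y down, z forward; pixel columns grow to the right and rows downward; lengths in mm; the calibration is good to about 2 mm. The wrist camera is an equidistant fisheye: a pixel r from the principal point sees the ray r / f radians off the axis. A picture is of the moment at which its call begins: read the wrist's pose just before it. camera_params takes no time and is no camera call; for the wrist camera it gives the pose at the moment of the call.
- close_job(): hands the job in; it is judged then, once.
The state is a dict: "t": time; "qpos": joint angles; "qvel": joint speeds; "joint_torque": joint torques, N m; "ee_pos": TCP position; "orientation": TCP orientation; "ft_force": force on the tool from outside, world axes, zero at the start; "moment": the same for the moment, N m; "width": finger opening in mm; "grasp_force": force on a finger pad.
Only numpy, scipy, OpenCV 4.12 (cv2) and the standard library are available. Lean on these libraries where they do the work, as an engineer would, in place of code of your own. Each camera call takes 0.05 s, during which the arm holds its last target. There are 200 camera calls.

### The job

The inspection torch stands on its lens on the flat end of its charging dock. Tip it over, without lifting it off the dock, so that it lies on its side in the orange V-shaped trough with its red tail towards the black contact block, then push it along the trough until its tail is fully home against the contact. Leave the other things on the bench undisturbed.

Things in the scene. Friction and masses are not known exactly. Their poses are not given: they have to be found in the camera images.
- torch: Inspection torch, 155 mm long, 0.2 to 0.4 kg, starts upright on its lens. Black head 54 mm in diameter for the first 45 mm, then a ringed aluminium body 40 mm in diameter with a red tail cap. Origin: centre of the lens face; z runs from lens to tail. Centre of mass 54 mm from the lens: leaned about 27 degrees, it falls by itself, pivoting on its lens rim.
- torch_tail (a point): Centre of the torch's flat red tail end, 155 mm from the lens along the torch's z axis. A push of about 1 N near the tail tips the standing torch; lying, the torch slides along the dock under about 3 to 8 N.
- dock: Fixed charging dock, grey base 285 x 96 x 10 mm on a blue mat. Origin: on the base's underside; x points along the trough from the flat apron to the contact block, z up. The base spans x -140 to +145 mm. The torch starts standing on the apron near x -90, y 0. The lying torch's axis is level, 37 mm above the origin; fallen forward it lies 20 to 40 mm short of home.
- dock_apron (a point): Point on the flat top of the dock's apron, where the torch stands at the start within 8 mm: at x -90 mm, 10 mm above the dock's origin. The flat apron runs from x -140 to +18 mm; a white line at x -30 mm is only paint. Axes as the dock's. The lying torch's head rests on the apron.
- dock_trough (a point): Bottom of the orange V trough at mid-length, at x +70 mm, 9 mm above the dock's origin. The trough runs from x +18 to +122 mm; its 45-degree walls rise to 44 mm above the dock's origin, 96 mm over the outside. It carries the lying torch's body. Axes as the dock's.
- dock_contact (a point): Centre of the brass contact on the face of the black block (80 mm wide, top 68 mm above the dock's origin) that closes the trough: at x +122 mm, 37 mm above the dock's origin. Axes as the dock's. The tail is home when it touches here; the lens face is then at dock x -33 mm.
- bottle: Bystander: loose white capped bottle with red cap, 44 mm in diameter, 110 mm high, standing beside the dock on its +y side. Origin: centre of its underside, z up.
- tape: Bystander: loose yellow tape roll lying flat, 64 mm in diameter, 22 mm high, beside the dock on its +y side. Origin: centre of its underside.
- phone: Bystander: loose opened phone lying flat, 148 x 72 x 9 mm, beside the dock on its -y side. Origin: centre of its underside, x along its length.
- driver: Bystander: loose red-handled screwdriver, about 160 mm long, lying on the right edge of the mat. Its x axis runs from handle to tip.

How it is judged (in metres and radians):
On the way:
1. the torch lies on its side in the trough, tail towards the contact block (angle between the z axis of torch and the x axis of dock, either way round below 0.12 rad and y of torch_tail in the frame of dock between -0.006 and 0.006 m and z of torch_tail in the frame of dock between 0.03 and 0.045 m and x of torch_tail in the frame of dock above 0.05 m), for 0.2 s.
At the end, for the whole second after the job is handed in: The torch lies at rest in the V trough, in line with it within 0.09 rad, tail within 5 mm of the contact block, tail centre within 6 mm and lens centre within 8 mm of the trough's centre line, tail centre 30 to 45 mm above the dock's underside (angle between the z axis of torch and the x axis of dock, either way round below 0.09 rad and y of torch_tail in the frame of dock between -0.006 and 0.006 m and z of torch_tail in the frame of dock between 0.03 and 0.045 m and x of torch_tail in the frame of dock_contact above -0.005 m and y of torch in the frame of dock between -0.008 and 0.008 m and linear speed of torch below 0.02 m/s and angular speed of torch below 0.2 rad/s); the robot touches nothing.
It fails at once if the torch is lifted off the dock (its lens centre more than 40 mm above the apron) (z of torch in the frame of dock above 0.05 m).
It fails at once if a bystander is moved more than 20 mm or the bottle knocked over (distance of any of bottle, tape, phone, driver from where it was at the start of the episode above 0.02 m or angle between bottle's own z axis and vertical above 0.4 rad).
It also fails if it takes over 48 s, if anything falls off the work surface, if the arm or the gripper's body presses on something with over 40 N, if the wrist force passes 120 N, or if a joint passes its speed limit or range.

## Working session

There is one attempt and no reset: what is moved stays moved. The work goes in short steps, Python scripts to look and compute and a shell command to move; the robot and the scene stay as the last step left them, time stands still between calls to the robot, and variables do not carry over. Pictures are saved under pics/ and viewed, at most 10 in all, crops included, and the job is handed in when it is done.

```bash
mkdir -p pics; ls
python3 - <<'E'
from workcell import *
import cv2,numpy as np
o=get_obs();print(o)
for n in("top","side"):
    im,d=get_image(n);cv2.imwrite(f"pics/{n}0.png",im[:,:,::-1]);np.savez(f"{n}0.npz",im=im,d=d,K=camera_params(n)["camera_matrix"],T=camera_params(n)["extrinsics"])
    print(n,camera_params(n))
E
```

```text
pics
{'t': 0.0, 'qpos': array([ 1.31199923e+00,  4.23823497e-01,  1.63065610e+00,  2.28973336e-05,
        1.08859877e+00, -1.90264476e-02]), 'qvel': array([-1.35975041e-03, -1.77247406e-03, -2.16274689e-03, -2.70325956e-04,
       -1.50167150e-03,  3.20182353e-05]), 'joint_torque': array([ 5.44267334e-05, -5.44606125e+01, -2.73678499e+01,  6.43623504e-02,
        2.24876142e-02, -1.30694075e-04]), 'ee_pos': array([148.26388294, 606.57420402, 200.6258656 ]), 'orientation': array([-3.75718786e-01, -3.11881640e+00,  2.30670330e-03]), 'ft_force': array([ 0.26527615, -0.4261526 , -0.46941439]), 'moment': array([ 0.00284591,  0.01866314, -0.00860933]), 'grasp_force': 0.0, 'width': 87.69953147160041}
top {'camera_matrix': array([[485.5285065 ,   0.        , 276.98088047],
       [  0.        , 485.5285065 , 208.27627576],
       [  0.        ,   0.        ,   1.        ]]), 'extrinsics': array([[-1.74487283e-02, -9.90119488e-01,  1.39136415e-01,
         4.74161523e+02],
       [-9.99812818e-01,  1.84417325e-02,  5.85077926e-03,
        -6.33231039e+01],
       [-8.35888710e-03, -1.39008282e-01, -9.90255940e-01,
         1.20003291e+03],
       [ 0.00000000e+00,  0.00000000e+00,  0.00000000e+00,
         1.00000000e+00]])}
side {'camera_matrix': array([[464.52510594,   0.        , 280.19612072],
       [  0.        , 464.52510594, 207.4604334 ],
       [  0.        ,   0.        ,   1.        ]]), 'extrinsics': array([[ 8.26269407e-01, -3.41950590e-01,  4.47603241e-01,
         7.57381852e+01],
       [-5.63083956e-01, -5.22139207e-01,  6.40552190e-01,
        -8.04996885e+02],
       [ 1.46740017e-02, -7.81306881e-01, -6.23974543e-01,
         8.64483102e+02],
       [ 0.00000000e+00,  0.00000000e+00,  0.00000000e+00,
         1.00000000e+00]])}
```

View pics/top0.png

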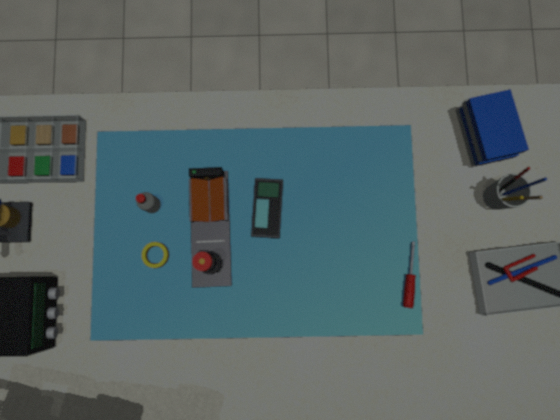

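View pics/side0.png

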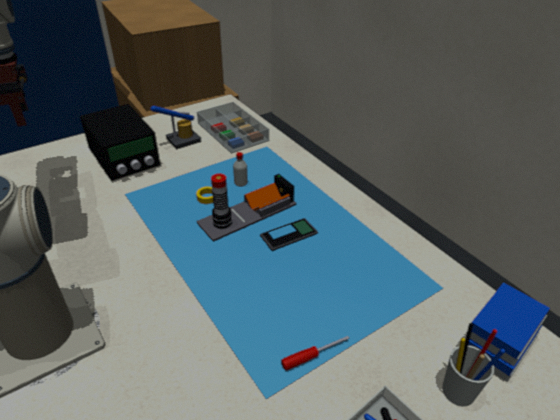

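```bash
cat > h.py <<'E'
import numpy as np,cv2
def load(n):
    z=np.load(f"{n}.npz");return z['im'],z['d'],z['K'],z['T']
def cloud(d,K,T):
    v,u=np.mgrid[:d.shape[0],:d.shape[1]]
    c=np.stack([(u-K[0,2])/K[0,0]*d,(v-K[1,2])/K[1,1]*d,d],-1)
    return c@T[:3,:3].T+T[:3,3]
def ray(p,K,T):
    r=T[:3,:3]@np.array([(p[0]-K[0,2])/K[0,0],(p[1]-K[1,2])/K[1,1],1]);return T[:3,3],r
def plane(p,K,T,z):
    o,r=ray(p,K,T);return o+r*(z-o[2])/r[2]
def tri(a,b):
    A=np.array([a[1],-b[1]]).T;s=np.linalg.lstsq(A,b[0]-a[0],rcond=None)[0]
    p,q=a[0]+s[0]*a[1],b[0]+s[1]*b[1];return (p+q)/2,np.linalg.norm(p-q)
def mask(im,lo,hi):
    return cv2.inRange(cv2.cvtColor(im,cv2.COLOR_RGB2HSV),lo,hi)
E
python3 - <<'E'
from h import *
for n in("top0","side0"):
    im,d,K,T=load(n);P=cloud(d,K,T);hsv=cv2.cvtColor(im,cv2.COLOR_RGB2HSV)
    for nm,lo,hi in(("orange",(5,140,60),(14,255,255)),("red",(0,150,80),(4,255,255)),("red2",(174,150,80),(180,255,255)),("yel",(22,120,90),(35,255,255))):
        m=cv2.inRange(hsv,lo,hi);k,l,s,c=cv2.connectedComponentsWithStats(m)
        for i in range(1,k):
            if s[i,4]>15 and s[i,0]>80 and s[i,0]<240 and 150<s[i,1]<300: 
                pp=P[l==i];print(n,nm,s[i],c[i].round(1),np.median(pp,0).round(0),np.percentile(pp,97,axis=0).round(0))
    if n=="top0":
        print("mat z",np.median(P[290:320,250:350,2]))
        z=P[...,2]; 
        m=mask(im,(5,140,60),(14,255,255));m[:170]=0;m[230:]=0;m[:,:185]=0;m[:,235:]=0
        r=cv2.minAreaRect(cv2.findNonZero(m));b=cv2.boxPoints(r);print(r)
        for q in b: print("orange corner",q.round(1),plane(q,K,T,44).round(1))
        # base: grey low-saturation region
        g=((hsv[...,1]<90)&(hsv[...,2]>40)).astype(np.uint8);g[:215]=0;g[300:]=0;g[:,:180]=0;g[:,245:]=0
        r=cv2.minAreaRect(cv2.findNonZero(g));print(r)
        for q in cv2.boxPoints(r): print("base corner",q.round(1),plane(q,K,T,10).round(1))
        print("apron z",np.median(P[270:282,200:225,2]),"wall z",np.percentile(z[m>0],[3,50,97]))
E
```

```text
top0 orange [210 177  14  44 554] [216.5 199. ] [663.  89.  36.] [713. 108.  49.]
top0 orange [191 178  18  43 691] [199.7 199.9] [662. 131.  32.] [712. 148.  49.]
top0 orange [198 258   8   7  24] [201.5 261. ] [509. 105. 169.] [516. 112. 173.]
top0 red [137 195   8   8  47] [140.2 198.1] [656. 254. 114.] [663. 261. 118.]
top0 red [193 252  19  19 222] [202.2 260.8] [510. 102. 169.] [526. 120. 173.]
top0 yel [142 243  25  25 215] [154.3 254.7] [530. 241.  26.] [560. 270.  30.]
mat z 3.973557375947621
((207.2587127685547, 198.81227111816406), (42.90011978149414, 31.62668800354004), 88.40885925292969)
orange corner [190.9 177.8] [715.2 151.4  44. ]
orange corner [222.5 176.9] [715.9  74.5  44. ]
orange corner [223.7 219.8] [611.   71.9  44. ]
orange corner [192.  220.7] [610.3 147.8  44. ]
((210.16232299804688, 250.38290405273438), (72.28378295898438, 40.04661560058594), 87.87889862060547)
base corner [188.8 215. ] [628.6 162.1  10. ]
base corner [228.8 213.5] [630.5  63.   10. ]
base corner [231.5 285.8] [453.9  57.2  10. ]
base corner [191.5 287.2] [452.  154.2  10. ]
apron z 15.106907611351062 wall z [14.96645644 33.46427381 49.27756619]
side0 orange [215 175   7   5  16] [218. 177.] [511. 106. 167.] [519. 114. 170.]
side0 red [212 175  13   8  62] [218.1 178.9] [506.  95. 168.] [524. 115. 170.]
side0 yel [197 187  16  13  88] [203.4 193.3] [521. 242.  24.] [553. 267.  28.]
```

Run:
```python
from h import *
im,d,K,T=load("top0");cv2.imwrite("pics/crop0.png",cv2.resize(im[155:300,125:290,::-1],None,fx=4,fy=4,interpolation=cv2.INTER_CUBIC))
```

```text
(no output)
```

View pics/crop0.png

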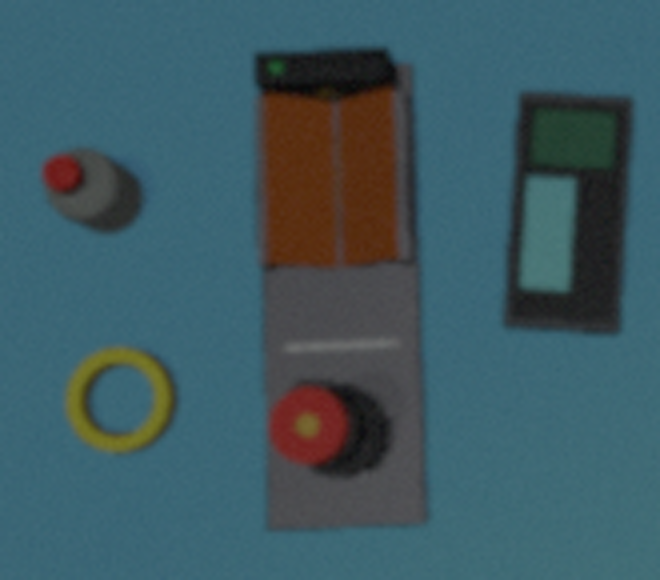

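The crop shows the trough's valley (crop col 333 to 339, rows 100 to 265), the white line (284,349)–(400,343), the red tail at (309,425), the base's near corners (268,528) and (427,522), and the contact block on top. The bottle and tape are to the left, the phone to the right.

Run:
```python
from h import *
im,d,K,T=load("top0");f=lambda x,y:(125+(x+.5)/4-.5,155+(y+.5)/4-.5)
g=lambda x,y,z:plane(f(x,y),K,T,z)
a,b=g(334,100,14),g(339,265,14);print("valley",a,b,np.degrees(np.arctan2(*(a-b)[1::-1])))
l,r=g(284,349,14),g(400,343,14);print("line",l,r,(l+r)/2,np.degrees(np.arctan2((r-l)[0],-(r-l)[1])))
for p in((268,528),(427,522)):print("base near",g(*p,14))
ims,ds,Ks,Ts=load("side0")
cen=[]
for i in(im,ims):
    m=mask(i,(0,120,70),(12,255,255))|mask(i,(172,120,70),(180,255,255));k,L,s,c=cv2.connectedComponentsWithStats(m)
    cen.append([(c[j],s[j]) for j in range(1,k) if s[j,4]>60 and 190<c[j][0]<225 and (s[j,1]>240 or i is ims)])
print(cen)
print("tail",plane(cen[0][0][0],K,T,169))
for q in cen[1]: print(tri(ray(cen[0][0][0],K,T),ray(q[0],Ks,Ts)))
```

```text
valley [716.04135924 113.88316679  14.        ] [612.60254774 110.56771965  14.        ] 1.8358304163097627
line [561.51986464 144.14238088  14.        ] [563.90911797  73.12999185  14.        ] [562.7144913  108.63618637  14.        ] 1.9270230540395878
base near [453.55454273 153.18237179  14.        ]
base near [455.47147781  57.08037048  14.        ]
[[(array([201.95112782, 260.93233083]), array([193, 252,  19,  19, 266], dtype=int32))], [(array([218.17475728, 178.08737864]), array([211, 174,  15,   9, 103], dtype=int32))]]
tail [509.54113273 103.39570503 169.        ]
(array([510.38905291, 103.63932064, 165.16265272]), np.float64(1.6171080949741528))
```

```bash
python3 -m creep '{"delta_pos":[[0,0,0],[0,0,0],[0,0,0],[0,0,0]],"twist":[[0,0,-5.2],[0,0,-5.2],[0,0,-5.3],[0,0,0]]}' 0
python3 - <<'E'
from workcell import *
from scipy.spatial.transform import Rotation as R
print(R.from_rotvec(get_obs()['orientation']).as_matrix().round(3))
E
```

```text
t: 0.43
ee_pos: [148.3, 606.8, 201.0]
orientation: [0.059, -3.141, 0.001]
ft_force: [0.4, 0.0, -0.2]
width: 64.4
grasp_force: 0.0
[[-0.999 -0.037 -0.   ]
 [-0.037  0.999 -0.001]
 [ 0.    -0.001 -1.   ]]
```

```bash
python3 -m creep '{"delta_pos":[[-0.010,-0.018,0],[-0.020,-0.0355,0],[-0.020,-0.0355,0],[-0.020,-0.0355,0],[-0.020,-0.0355,0],[-0.020,-0.0355,0],[-0.020,-0.0355,0],[-0.020,-0.0355,0],[-0.020,-0.0355,0],[-0.020,-0.0355,0],[-0.020,-0.0355,0],[-0.020,-0.0355,0],[-0.020,-0.0355,0],[-0.020,-0.0355,0],[-0.020,-0.0355,0],[0,0,0.025],[0,0,0.025],[0,0,0],[0,0,0]],"twist":[[0,0,0],[0,0,0],[0,0,0],[0,0,0],[0,0,0],[0,0,0],[0,0,0],[0,0,0],[0,0,0],[0,0,0],[0,0,0],[0,0,0],[0,0,0],[0,0,0],[0,0,0],[0,0,0],[0,0,0],[0,0,0],[0,0,0]]}' 0
python3 - <<'E'
from workcell import *
import cv2
im,d=get_image("side");cv2.imwrite("pics/side1.png",cv2.resize(im[100:280,120:360,::-1],None,fx=3,fy=3))
E
```

```text
t: 2.02
ee_pos: [454.8, 102.0, 150.6]
orientation: [0.05, -3.138, 0.001]
ft_force: [1.0, -0.0, 0.9]
width: 0.8
grasp_force: 0.0
```

View pics/side1.png

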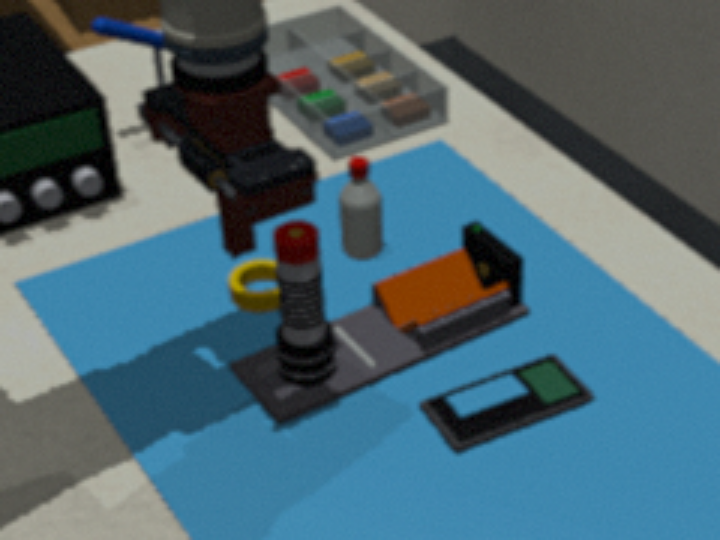

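The side view shows the shut fingers (crop 240,245) just behind the torch's tail (297,240), with the gripper's body clear above it. I'll push the tail forward.

```bash
python3 -m creep '{"delta_pos":[[0,0,0.010],[-0.010,0,0],[-0.006,0,0],[-0.006,0,0],[-0.006,0,0],[-0.006,0,0],[-0.006,0,0],[-0.006,0,0],[-0.006,0,0],[-0.006,0,0],[-0.006,0,0],[-0.006,0,0],[-0.006,0,0],[-0.006,0,0],[-0.006,0,0],[-0.006,0,0],[0,0,0],[0,0,0]],"twist":[[0,0,0],[0,0,0],[0,0,0],[0,0,0],[0,0,0],[0,0,0],[0,0,0],[0,0,0],[0,0,0],[0,0,0],[0,0,0],[0,0,0],[0,0,0],[0,0,0],[0,0,0],[0,0,0],[0,0,0],[0,0,0]]}' 0
python3 - <<'E'
from workcell import *
import cv2
im,d=get_image("side");cv2.imwrite("pics/side2.png",cv2.resize(im[100:280,120:360,::-1],None,fx=3,fy=3))
E
```

```text
t: 3.57
ee_pos: [550.0, 105.5, 141.3]
orientation: [0.054, -3.141, 0.0]
ft_force: [0.2, -0.1, 0.6]
width: 0.4
grasp_force: 0.0
```

View pics/side2.png

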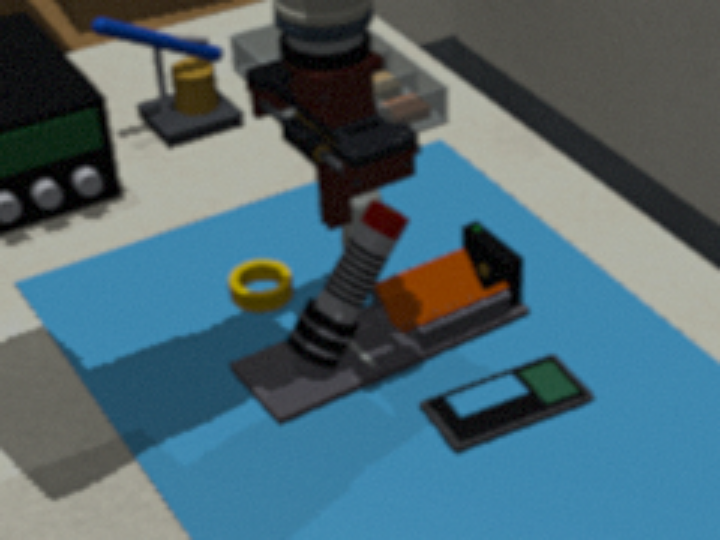

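The torch leans forward in line with the trough, tail at crop (385,218). A little more push.

```bash
python3 -m creep '{"delta_pos":[[-0.006,0,0],[-0.006,0,0],[-0.006,0,0],[-0.006,0,0],[0,0,0],[0,0,0],[0,0,0],[0,0,0],[0,0,0],[0,0,0],[0,0,0],[0,0,0]],"twist":[[0,0,0],[0,0,0],[0,0,0],[0,0,0],[0,0,0],[0,0,0],[0,0,0],[0,0,0],[0,0,0],[0,0,0],[0,0,0],[0,0,0]]}' 0
python3 - <<'E'
from workcell import *
import cv2
im,d=get_image("side");cv2.imwrite("pics/side3.png",cv2.resize(im[100:280,120:360,::-1],None,fx=3,fy=3))
E
```

```text
t: 4.62
ee_pos: [573.7, 106.3, 141.4]
orientation: [0.054, -3.141, 0.0]
ft_force: [-0.0, 0.1, 0.4]
width: 0.5
grasp_force: 0.0
```

View pics/side3.png

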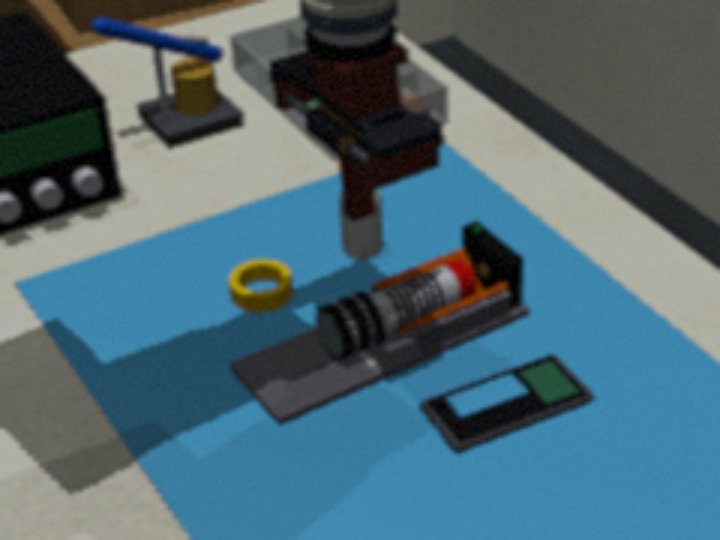

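The torch lies in the trough, red tail at crop (462,277) just short of the block and lens at (335,335). Now go behind it.

```bash
python3 -m creep '{"delta_pos":[[0.024,0.0025,0],[0.024,0,0],[0.024,0,0],[0.022,0,0],[0,0,0],[0,0,0.028],[0,0,0.028],[0,0,0.028],[0,0,0.025],[0,0,0],[0,0,0]],"twist":[[0,0,0],[0,0,0],[0,0,0],[0,0,0],[0,0,0],[0,0,0],[0,0,0],[0,0,0],[0,0,0],[0,0,0],[0,0,0]]}' 0
python3 - <<'E'
from workcell import *
from h import *
out=[]
for n in("top","side"):
    im,d=get_image(n);p=camera_params(n);K,T=p["camera_matrix"],p["extrinsics"];np.savez(n+"4.npz",im=im,d=d,K=K,T=T)
    cv2.imwrite(f"pics/{n}4.png",cv2.resize(im[155:300,125:290,::-1],None,fx=4,fy=4,interpolation=cv2.INTER_CUBIC))
E
```

```text
t: 5.58
ee_pos: [479.5, 105.5, 31.7]
orientation: [0.054, -3.139, 0.001]
ft_force: [0.4, 0.6, -0.4]
width: 0.9
grasp_force: 0.0
```

View pics/side4.png

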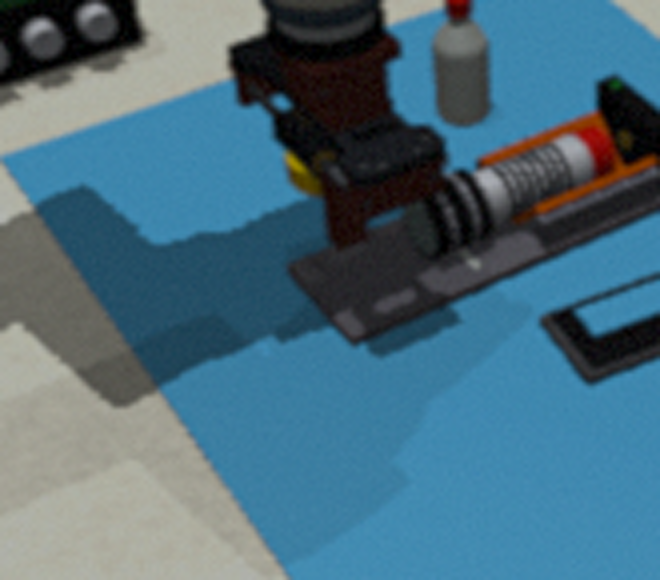

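The fingers (345,235) are behind the lens (425,225), on the centre line. Push on.

```bash
python3 -m creep '{"delta_pos":[[-0.008,0,0],[-0.008,0,0],[-0.008,0,0],[-0.006,0,0],[-0.004,0,0],[-0.004,0,0],[-0.004,0,0],[-0.003,0,0],[-0.003,0,0],[-0.003,0,0],[-0.003,0,0],[-0.003,0,0],[0,0,0]],"twist":[[0,0,0],[0,0,0],[0,0,0],[0,0,0],[0,0,0],[0,0,0],[0,0,0],[0,0,0],[0,0,0],[0,0,0],[0,0,0],[0,0,0],[0,0,0]]}' 0
```

```text
t: 6.77
ee_pos: [536.8, 107.5, 32.2]
orientation: [0.054, -3.141, 0.0]
ft_force: [-1.6, -0.3, -0.9]
width: 0.3
grasp_force: 0.9
```

```bash
python3 -m creep '{"delta_pos":[[-0.002,0,0],[-0.002,0,0],[-0.002,0,0],[-0.002,0,0]],"twist":[[0,0,0],[0,0,0],[0,0,0],[0,0,0]]}' 0;  python3 -m creep '{"delta_pos":[[-0.001,0,0],[-0.001,0,0]],"twist":[[0,0,0],[0,0,0]]}' 0;python3 -m creep '{"delta_pos":[[-0.001,0,0],[-0.001,0,0]],"twist":[[0,0,0],[0,0,0]]}' 0
```

```text
t: 7.1
ee_pos: [545.2, 108.0, 32.3]
orientation: [-0.054, 3.141, 0.0]
ft_force: [-1.7, 0.4, -0.9]
width: 0.6
grasp_force: 0.9
t: 7.27
ee_pos: [547.1, 108.1, 32.3]
orientation: [-0.054, 3.141, 0.0]
ft_force: [-1.8, 0.1, -0.8]
width: 0.7
grasp_force: 1.1
t: 7.43
ee_pos: [548.6, 108.0, 32.3]
orientation: [0.054, -3.141, 0.0]
ft_force: [-6.1, 0.9, 1.2]
width: 0.5
grasp_force: 3.5
```

```bash
python3 -m creep '{"delta_pos":[[-0.001,0,0],[0,0,0]],"twist":[[0,0,0],[0,0,0]]}' 0;  python3 -m creep '{"delta_pos":[[-0.001,0,0],[0,0,0]],"twist":[[0,0,0],[0,0,0]]}' 0
python3 - <<'E'
from workcell import *
from h import *
im,d=get_image("side");cv2.imwrite("pics/side5.png",cv2.resize(im[140:260,170:330,::-1],None,fx=5,fy=5,interpolation=cv2.INTER_CUBIC))
E
```

```text
t: 7.6
ee_pos: [548.5, 108.0, 32.3]
orientation: [0.053, -3.139, 0.0]
ft_force: [-4.9, 0.3, 2.9]
width: 0.5
grasp_force: 2.9
t: 7.77
ee_pos: [548.4, 108.0, 32.3]
orientation: [0.054, -3.137, 0.001]
ft_force: [-9.1, 1.0, 7.2]
width: 0.5
grasp_force: 4.5
```

View pics/side5.png

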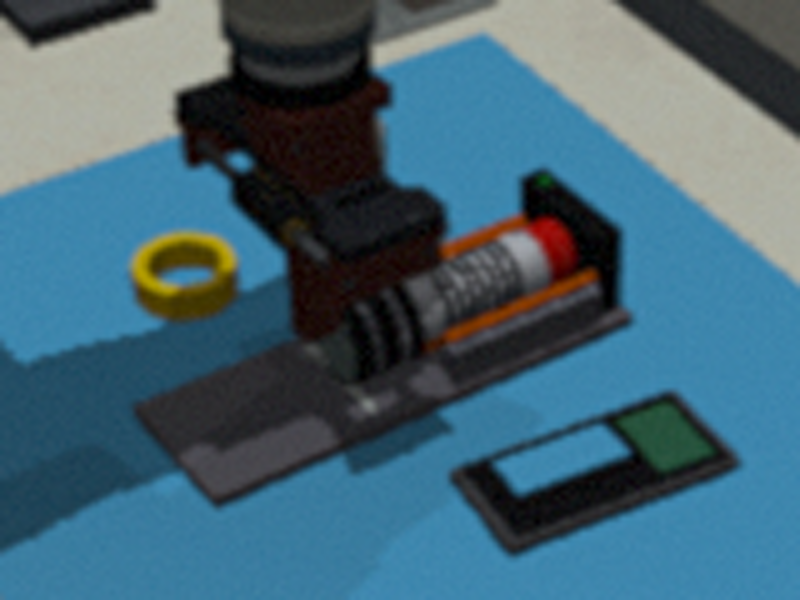

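The red tail (560,245) is against the black block and the TCP has stopped at 548.5 (expected about 549) while the force builds: it is home. Back off and check.

```bash
python3 -m creep '{"delta_pos":[[0.004,0,0],[0.010,0,0],[0.020,0,0],[0.030,0,0],[0.020,0,-0.02],[0.02,0,-0.03],[0,0,-0.035],[0,0,-0.035],[0,0,-0.035],[0,0,0],[0,0,0]],"twist":[[0,0,0],[0,0,0],[0,0,0],[0,0,0],[0,0,0],[0,0,0],[0,0,0],[0,0,0],[0,0,0],[0,0,0],[0,0,0]]}' 0
python3 - <<'E'
from workcell import *
from h import *
ims=[]
for n in("top","side"):
    im,d=get_image(n);p=camera_params(n);K,T=p["camera_matrix"],p["extrinsics"]
    if n=="top":
        ims.append(cv2.resize(im[165:265,170:250,::-1],None,fx=4,fy=4,interpolation=cv2.INTER_CUBIC))
        m=mask(im,(0,170,80),(4,255,255))|mask(im,(174,150,80),(180,255,255));m[:,:185]=0;m[:,235:]=0
        v,u=np.nonzero(m);sel=(v>160)&(v<240);print("red rows",v[sel].min(),v[sel].max(),u[sel].mean())
        print(plane((u[sel].mean(),v[sel].min()-.5),K,T,61))
    else: ims.append(cv2.resize(im[150:250,200:300,::-1],None,fx=4,fy=4,interpolation=cv2.INTER_CUBIC))
cv2.imwrite("pics/end.png",np.hstack(ims))
E
```

```text
t: 8.73
ee_pos: [448.4, 104.9, 189.5]
orientation: [-0.054, 3.135, 0.002]
ft_force: [-0.2, 0.6, 0.5]
width: 0.3
grasp_force: 0.0
red rows 177 184 205.9268292682927
[714.17638361 112.14627631  61.        ]
```

View pics/end.png

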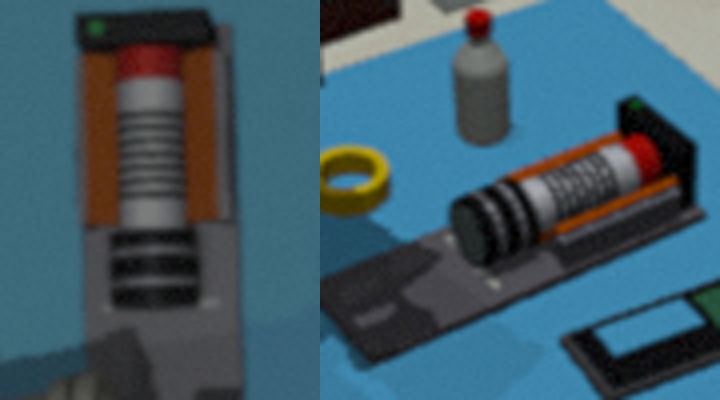

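Both views show the torch lying straight in the trough. Its tail touches the block (top view 150,50), the lens sits at the white line (155,305), and the robot is clear.

```bash
python3 -c "
from workcell import *
print(close_job())"
```

```text
the job is handed in; nothing more can be done
None
```

The torch was tipped into the trough and pushed until its tail met the contact, the bystanders were left alone, and the job is handed in (about 9 s of the 48 s used; the verdict was not shown).

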